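# Unlatch a dry-block heater's tube block and put it away in the block rack

## Task

The dry-block heater is cold: take out its aluminium tube block and put it away in the empty bay of the block rack. Press down the sprung release key in the thumb recess in front of the block until its hidden latch lets go and the block springs up level with the deck, then lift it out by its long sides at the finger scoops. The rack leaves room for fingers only at a block's two ends, so first set the block down upright on the bench and take it again by its ends, then lower it fully home, without dropping it and without disturbing the other blocks and things.

Things in the scene. Friction and masses are not known exactly. Their poses are not given: they have to be found in the camera images.
- block_center (a point): Tube block in the heater: aluminium, 60 (x) x 40 (y) x 40 mm, 0.16-0.26 kg, twelve 8.5 mm bores, 6 mm deep groove across each end. Point: its centre; x along its length. Seated, its top is 10 mm below the deck and a hidden spring bolt in the groove nearest the key locks it. Key right down: the block springs up 10 mm in about 0.2 s and stays up. Play in the well 1.5 mm a side.
- release_key (a joint): Travel of the release key: 0 at rest, 0.007 (m) right down. The bolt is clear of the block at 0.006 and more. Right down takes 3 N of spring and up to 3 N of the bolt's friction. While the raised block is still in the well the key stays part-way down (about 4 mm); once the block is out it comes back up.
- key_top (a point): Centre of the top of the release key: grey ribbed plate, 24 (x) x 40 (y) mm, moves straight down. At rest it is 10 mm below the deck, in the thumb recess: an open pocket 42 (x) x 68 (y) mm between the sloping control panel and the block, 40 mm deep. It is 55.5 mm from the block's centre. Axes as the heater's.
- heater: Dry-block heater, white, fixed to the bench, 165 (x) x 136 (y) x 85 mm high. Origin: centre of its underside; control panel faces -x. The well lies along x, its centre at x = +31.5 mm. On each long side of it (+y, -y), centred, a finger scoop open at the top: 40 mm long (x), 36 mm outwards from the block's side, floor 42 mm below the deck. No finger room at the well's ends.
- heater_deck (a point): Point at the level of the heater's flat deck (85 mm above the bench), over the centre of the well. Axes as the heater's.
- free_bay (a point): The empty bay of the block rack. Point: centre of its floor, 8 mm above the bench; x along the bay (a block's length lies along it, either way round), y across the row. The bay is 46 mm wide between partitions 3 mm thick, 56 mm long and 30 mm high above the floor; both ends are open. A block that is home has its centre 20 mm above this point.
- rack: Block rack, white plastic, fixed to the bench: base 68 (x) x 150 (y) x 8 mm high, four upright partitions making three bays in a row along y (centres at y = -49, 0, +49 mm). Origin: centre of its underside. Two bays hold spare blocks, one is empty. The bench between rack and heater, 0.15 m and more, is clear.
- spare_a_center (a point): Spare aluminium block of the same outside size with six large bores, standing in a bay of the rack. The point is its centre. Leave it alone.
- spare_b_center (a point): Spare aluminium block of the same outside size with eight bores in two rows, standing in a bay of the rack. The point is its centre. Leave it alone.
- tip_box: Pipette-tip box, 82 x 122 x 57 mm, clear with a lilac tray; origin: centre of its underside. Leave it alone.
- tube_rack: White foam rack with small pink-capped tubes, 90 x 130 x 44 mm; origin: centre of its underside. Leave it alone.
- pipette: Dark blue pipette lying on the bench, 240 mm long along its x, 28 mm high; origin: on its underside, near its middle. Leave it alone.
- reagent: White reagent bottle, 52 mm wide, 95 mm high; origin: centre of its underside. Leave it alone.

How it is judged:
By the outcome, as a careful person would: the job done as asked, in the order asked, and still so for the second after the job is handed in, with the robot touching nothing.
It also fails if it takes over 72 s, if anything falls off the work surface, if the arm or the gripper's body presses on something with over 40 N, if the wrist force passes 120 N, or if a joint passes its speed limit or range.

## Robot

A 6-joint arm with a two-finger parallel gripper is mounted at the origin on the work surface. World frame = base frame: x ahead of the robot, y to its left, z up, the work surface at z = 0. Lengths are in mm, angles in degrees, forces in N, time in s.
With the tool pointing down it reaches from about 350 to 850 mm from the base axis. Payload 8.1 kg.
Tool frame: the origin (TCP) lies midway between the tips of the shut fingers; the grasp point (between the pads) lies 19 mm behind it; z points along the fingers, y is the line along which they close (so a half turn about z gives the same grasp; the last joint's range is limited). The gripper opens to 85 mm and grips with 20 to 120 N. Pads are 22 mm wide; open, the fingers measure 114 mm over their backs; the gripper's body (76 mm by 85 mm) begins 54 mm behind the grasp point. The pads swing forward as they close: fully open they stand 13 mm farther back than shut.
Start: joints at [-82.185, 7.471, 85.268, -0, 87.261, -4.893], TCP at [132.012, -585.302, 231.292] pointing down, gripper open.
Joint ranges: [-169.43, 169.43], [-51.17, 129.36], [1.28, 143.12], [-76.62, 256.62], [0, 156.53], [-152.29, 152.29]. Speed limits (degrees/s): [136.94, 136.94, 159.86, 180, 180, 180].

## Interface

Orientations are given as [roll, pitch, yaw] about the fixed x, y, z axes, in that order (R = Rz(yaw) Ry(pitch) Rx(roll)).
In Python, from bench import r gives the robot as it stands. The module is installed in compiled form; this text tells all that it offers.
- The arm moves only by the tool jog_arm, never from a script. Its argument "rows" is a list of rows, each a list of 2 entries, a list of its own where there are three numbers: the shift along the tool's x, y, z in mm, then the turn, a rotation vector about the tool's x, y, z in rad. A call has 1 to 10 rows; each row is the pose to reach, as a shift and turn from the pose commanded when the call began, along the tool's axes at that moment; what a row does not reach only later rows make up. A row lasts 1/10 s, in which the tool goes at most 50 mm and 8.59 degrees, less where a joint would pass 70% of its speed; a pose out of reach is approached as far as the arm can. A call with a gripper value outside its range is refused whole. "grip" is the finger opening in mm, from 0 to 85.4, set as the call begins (left out, the last holds). The fingers move at their own pace and stop on an object; "force" is the grip in N (left out, the last holds). Time passes only in rows, so rows that repeat a pose let the fingers close. It gives the time, the measured TCP pose, the force, the opening and the grip force at its end, in the units of the state.
- r.sense(): the state, without advancing time (a new reading comes with each control period).
- r.snapshot(name): name is "side" or "top" or "wrist"; returns (picture, depth): 420x560x3 uint8, blue, green, red; 420x560 float32, mm along the optical axis (not along the pixel's ray), 0 where there is no reading.
- r.camera_params(name): a dict with "fx", "fy", "cx", "cy" (pixels), "pose" (4x4, takes a point from camera to world coordinates); the wrist camera has in their place "tool_from_camera" (4x4, takes a point from camera to tool coordinates, whose origin is the TCP and whose axes are the flange's). Camera axes: x right, y down, z forward; pixel columns grow to the right and rows downward; lengths in mm; the calibration is good to about 2 mm. A picture is of the moment at which its call begins: read the wrist's pose just before it. camera_params takes no time and is no camera call.
- r.hand_in(): hands the job in; it is judged then, once.
The state is a dict: "time": time; "joint_pos": joint angles; "qd": joint speeds; "joint_efforts": joint torques, N m; "tool_pos": TCP position; "tcp_rot": TCP orientation; "ft_force": force on the tool from outside, world axes, zero at the start; "wrist_torque": the same for the moment, N m; "finger_gap": finger opening in mm; "grip_force": force on a finger pad.
Only numpy, scipy, OpenCV 4.12 (cv2) and the standard library are available. Lean on these libraries where they do the work, as an engineer would, in place of code of your own. Each camera call takes 0.05 s, during which the arm holds its last target. There are 200 camera calls.

## Working session

There is one attempt and no reset: what is moved stays moved. The work goes in short steps, Python scripts to look and compute and a tool call to move; the robot and the scene stay as the last step left them, time stands still between calls to the robot, and variables do not carry over. Pictures are saved under pics/ and viewed, at most 10 in all, crops included, and the job is handed in when it is done.

Besides the shell and the picture viewer there is one more tool, called after "Request:" as name(argument=value, ...), one argument or row to a line, values as JSON. jog_arm: Moves the arm, as the interface text tells. Its arguments: {"type":"object","properties":{"rows":{"type":"array"},"grip":{"type":"number"},"force":{"type":"number"}},"required":["rows"]}

```bash
mkdir -p pics; cat > h.py <<'E'
import numpy as np, cv2, pickle
from bench import r
from scipy.spatial.transform import Rotation as R
def T():
    s=r.sense(); M=np.eye(4); M[:3,:3]=R.from_euler('xyz',s['tcp_rot'],degrees=True).as_matrix(); M[:3,3]=s['tool_pos']; return M
def snap(name,fn):
    P=r.camera_params(name); 
    M=T()@np.array(P['tool_from_camera']) if name=='wrist' else np.array(P['pose'])
    im,d=r.snapshot(name); cv2.imwrite('pics/'+fn+'.png',im)
    pickle.dump((P,M,im,d),open('pics/'+fn+'.pkl','wb')); return P,M,im,d
def px(fn,u,v,z=None,w=2):
    P,M,im,d=pickle.load(open('pics/'+fn+'.pkl','rb'))
    ray=np.array([(u-P['cx'])/P['fx'],(v-P['cy'])/P['fy'],1.])
    if z is None:
        p=d[int(v)-w:int(v)+w+1,int(u)-w:int(u)+w+1]; p=p[p>0]; k=np.median(p)
    else: k=(z-M[2,3])/(M[:3,:3]@ray)[2]
    return M[:3,:3]@(ray*k)+M[:3,3]
E
python3 - <<'E'
from h import *
s=r.sense(); print(s['time'],s['tool_pos'],s['tcp_rot'],s['finger_gap'],s['ft_force'])
for n in('top','side'):
    P,M,im,d=snap(n,n+'1'); print(P['fx'],P['cx'],P['cy'],M.round(3).tolist())
print(r.camera_params('wrist'))
E
```

```text
0.0 [ 131.92602469 -584.73470238  230.25449798] [-1.79893831e+02 -1.00797229e-02  1.27057932e+01] 85.73679144261753 [-0.91224415  0.0042269  -0.41277265]
465.3640293384897 276.55615878864535 216.9238668093395 [[-0.013, -0.999, 0.035, 507.588], [-1.0, 0.013, -0.0, -87.896], [-0.0, -0.035, -0.999, 1250.467], [0.0, 0.0, 0.0, 1.0]]
515.5690772656898 280.85238381323575 213.1476928770207 [[0.997, -0.061, 0.053, 476.005], [-0.08, -0.752, 0.655, -1044.14], [0.0, -0.657, -0.754, 1194.54], [0.0, 0.0, 0.0, 1.0]]
{'fx': 333.39856304993816, 'fy': 333.39856304993816, 'cx': 273.8709712149785, 'cy': 208.20391935692666, 'tool_from_camera': array([[ 7.66703371e-04, -9.52982928e-01, -3.03023020e-01,
         7.75766216e+01],
       [ 9.99999625e-01,  6.08374722e-04,  6.16891612e-04,
        -1.26678747e-01],
       [-4.03535629e-04, -3.03023379e-01,  9.52983037e-01,
        -1.42665631e+02],
       [ 0.00000000e+00,  0.00000000e+00,  0.00000000e+00,
         1.00000000e+00]])}
```

View pics/top1.png

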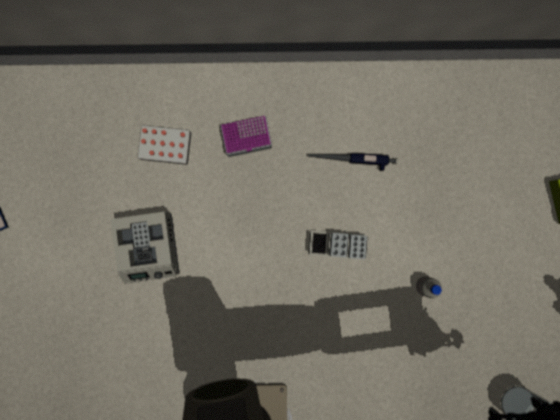

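The top view shows the heater at about (147,245), with its key towards the robot and the block at (140,235). The rack is at (338,245), with its empty bay on the left at (319,243). I'll enlarge both.

```bash
python3 - <<'E'
from h import *
im=cv2.imread('pics/top1.png')
a=cv2.resize(im[200:290,105:185],None,fx=5,fy=5,interpolation=cv2.INTER_CUBIC)
b=cv2.resize(im[200:290,300:380],None,fx=5,fy=5,interpolation=cv2.INTER_CUBIC)
cv2.imwrite('pics/c1.png',np.clip(np.hstack([a,b])*1.5,0,255).astype('uint8'))
for u,v,z in[(140,235,None),(143,252,None),(319,243,None),(340,244,38),(358,245,38)]: print(px('top1',u,v,z,1).round(1))
E
```

```text
[507.3 257.   74.9]
[464.3 249.9  73.5]
[ 479.9 -200.6    7. ]
[ 477.3 -252.4   38. ]
[ 474.1 -299.2   38. ]
```

View pics/c1.png

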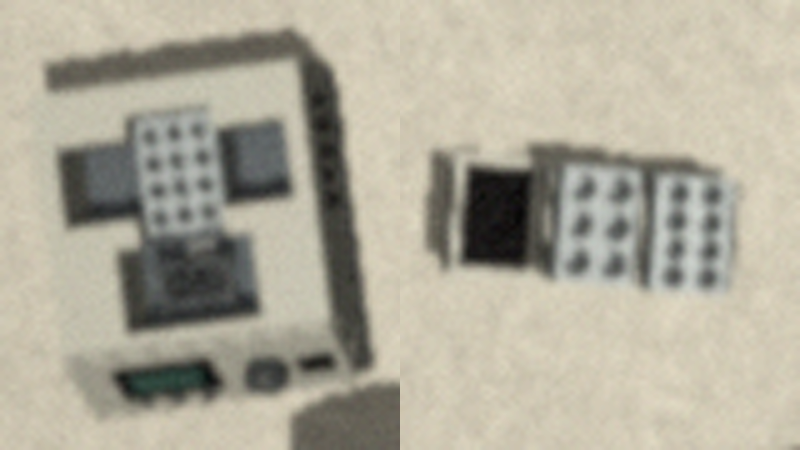

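The heater yaw is about +7° with the key on its robot side, and the rack yaw is about -4° with the empty bay at about y=-200. Next I'll look from the wrist, at the rack first because it's on the way.

Request:
jog_arm(
  rows=[
    [[438,-244,0],[0,0,0]],
    [[438,-244,0],[0,0,0]],
    [[438,-244,0],[0,0,0]],
    [[438,-244,0],[0,0,0]],
    [[438,-244,0],[0,0,0]],
    [[438,-244,0],[0,0,0]],
    [[438,-244,0],[0,0,0]],
    [[438,-244,0],[0,0,0]],
    [[438,-244,0],[0,0,0]],
    [[438,-244,0],[0,0,0]],
  ],
)

```text
time: 1.1
tool_pos: [505.7, -250.0, 231.0]
tcp_rot: [-180.0, 0.0, 12.7]
ft_force: [1.0, -0.7, 0.1]
finger_gap: 85.0
grip_force: 0.0
```

```bash
python3 - <<'E'
from h import *
for i in range(5): r.snapshot('wrist')
s=r.sense(); print(s['time'],s['tool_pos'],s['tcp_rot'],max(map(abs,s['qd'])))
P,M,im,d=snap('wrist','w1')
b=im
cv2.imwrite('pics/w1v.png',cv2.resize(im,None,fx=1.42,fy=1.42,interpolation=cv2.INTER_CUBIC))
E
```

```text
1.35 [ 504.28626654 -251.61654281  230.705937  ] [-1.79972918e+02  7.00829060e-02  1.27695369e+01] 1.9373640772314455
```

View pics/w1v.png

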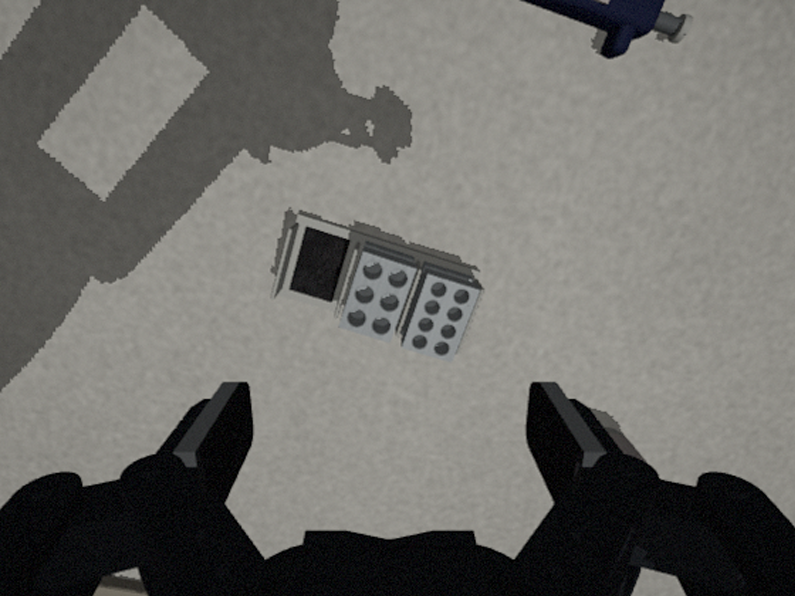

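The wrist view shows the rack with its empty bay at about (320,262) in the enlarged picture, spare A at (378,293) and spare B at (441,315). I'll fit the geometry from the depth image.

```bash
cat >> h.py <<'E'
def cloud(fn):
    P,M,im,d=pickle.load(open('pics/'+fn+'.pkl','rb'))
    v,u=np.mgrid[:420,:560]; c=np.stack([(u-P['cx'])/P['fx']*d,(v-P['cy'])/P['fy']*d,d],-1)
    W=c@M[:3,:3].T+M[:3,3]; W[d<=0]=np.nan; return W,im
def rects(fn,z0,z1,lo,hi,amin=60):
    W,im=cloud(fn); m=((W[...,2]>z0)&(W[...,2]<z1)&(W[...,:2]>lo).all(-1)&(W[...,:2]<hi).all(-1)).astype('uint8')
    n,l,st,_=cv2.connectedComponentsWithStats(m)
    for i in range(1,n):
        if st[i,4]>=amin:
            p=W[l==i]; c,wh,a=cv2.minAreaRect(p[:,:2].astype('float32'))
            print('rect c',np.round(c,1),'wh',np.round(wh,1),'a',round(a,1),'n',st[i,4],'z',np.median(p[:,2]).round(1),'px',l.shape and np.argwhere(l==i).mean(0).round(0))
E
python3 - <<'E'
from h import *
lo,hi=[400,-340],[560,-150]
for z in [(44,54),(32,42),(3,14)]: print(z); rects('w1',*z,lo,hi)
for u,v in [(320,262),(378,293),(441,315),(200,330)]: print(px('w1',u/1.42,v/1.42).round(1))
E
```

```text
(44, 54)
rect c [ 474.7 -248.5] wh [40.  60.8] a 84.4 n 1540 z 48.1 px [209. 265.]
rect c [ 469.2 -297.1] wh [40.4 60.7] a 85.3 n 1621 z 48.1 px [224. 309.]
(32, 42)
rect c [ 481.2 -175.4] wh [ 3.2 55.2] a 84.9 n 186 z 37.6 px [185. 198.]
rect c [ 477.4 -224.2] wh [ 3.  55.5] a 85.0 n 146 z 37.8 px [199. 243.]
rect c [ 504.6 -251.7] wh [39.4  0.8] a 84.6 n 79 z 36.7 px [181. 274.]
rect c [ 473.2 -272.9] wh [ 3.1 55. ] a 85.0 n 171 z 37.6 px [212. 287.]
rect c [ 469.6 -300.2] wh [46.4 59.6] a 85.3 n 287 z 37.7 px [214. 316.]
(3, 14)
rect c [ 474.8 -248.7] wh [149.9  68.4] a 85.1 n 3194 z 8.3 px [184. 238.]
[ 481.7 -200.9    8.5]
[ 479.1 -249.3   48.2]
[ 472.9 -297.8   48.2]
[ 398.8 -111.6    0.4]
```

Request:
jog_arm(
  rows=[
    [[105,-495,0],[0,0,0.1]],
    [[105,-495,0],[0,0,0.1]],
    [[105,-495,0],[0,0,0.1]],
    [[105,-495,0],[0,0,0.1]],
    [[105,-495,0],[0,0,0.1]],
    [[105,-495,0],[0,0,0.1]],
    [[105,-495,0],[0,0,0.1]],
    [[105,-495,0],[0,0,0.1]],
    [[105,-495,0],[0,0,0.1]],
    [[105,-495,0],[0,0,0.1]],
  ],
  grip=0,
)

```text
time: 2.4
tool_pos: [498.3, 248.3, 231.5]
tcp_rot: [180.0, -0.0, 6.8]
ft_force: [0.5, -0.6, -0.2]
finger_gap: 0.0
grip_force: 0.0
```

```bash
python3 - <<'E'
from h import *
for i in range(7): r.snapshot('wrist')
s=r.sense(); print(s['time'],s['tool_pos'],s['tcp_rot'],max(map(abs,s['qd'])))
P,M,im,d=snap('wrist','w2')
cv2.imwrite('pics/w2v.png',cv2.resize(im,None,fx=1.42,fy=1.42,interpolation=cv2.INTER_CUBIC))
lo,hi=[370,130],[650,380]
for z in [(80,90),(70,79)]: print(z); rects('w2',*z,lo,hi)
E
```

```text
2.75 [498.68001636 246.15983971 231.29997939] [ 1.79974998e+02 -2.53550294e-03  6.82884444e+00] 0.24210012884958199
(80, 90)
rect c [486.7 252.6] wh [140.8 136.5] a 7.4 n 12163 z 85.2 px [193. 264.]
(70, 79)
rect c [561.5 222.2] wh [ 0.2 51.5] a 7.3 n 61 z 74.9 px [124. 310.]
rect c [507.3 255.3] wh [62.1 43. ] a 7.2 n 2293 z 75.6 px [180. 265.]
rect c [504.9 205.2] wh [26.2 52. ] a 54.5 n 154 z 74.4 px [191. 316.]
rect c [491.8 302.4] wh [52.8 26. ] a 50.8 n 196 z 74.5 px [192. 214.]
rect c [450.  247.9] wh [37.3 68.5] a 8.0 n 319 z 73.9 px [250. 265.]
rect c [453.3 248.6] wh [24.5 39.6] a 7.2 n 979 z 75.3 px [234. 266.]
rect c [405.8 287.9] wh [ 7.3 42.2] a 6.9 n 108 z 75.9 px [274. 224.]
```

View pics/w2v.png

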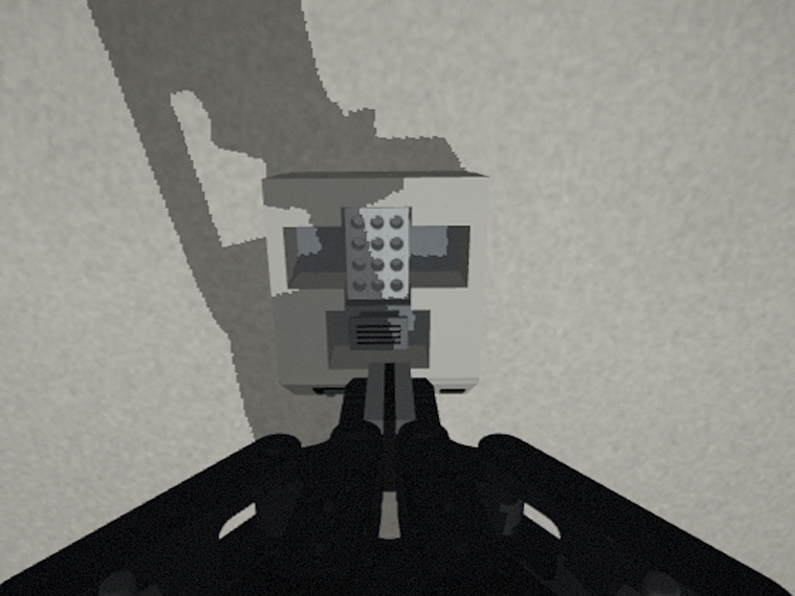

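The heater is clear: key top at (453.3, 248.6, 75.3), yaw 7.2°, block at about (508, 255.5). The free bay is at (479.2, -199.9), yaw -5°. All sizes and heights match the given ones. The next move is to just above the key with the fingers shut.

Request:
jog_arm(
  rows=[
    [[-12,-2,34],[0,0,0]],
    [[-23,-3,68],[0,0,0]],
    [[-34,-5,102],[0,0,0]],
    [[-45,-6,136],[0,0,0]],
    [[-45,-6,136],[0,0,0]],
    [[-45,-6,136],[0,0,0]],
  ],
)

```text
time: 3.4
tool_pos: [453.1, 247.6, 95.8]
tcp_rot: [180.0, 0.0, 6.9]
ft_force: [0.4, -0.2, -0.1]
finger_gap: 0.1
grip_force: 0.0
```

```bash
cat >> h.py <<'E'
def avg(n=8):
    a=[]
    for i in range(n): r.snapshot('wrist'); s=r.sense(); a.append(np.r_[s['tool_pos'],s['tcp_rot'][2],s['ft_force']])
    a=np.array(a); print('t',s['time'],'mean',a.mean(0).round(2),'std',a.std(0).round(2),'gap',s['finger_gap'],s['grip_force']); return a.mean(0)
E
python3 -c "
from h import *
avg()
P,M,im,d=snap('wrist','w3')"
```

```text
t 3.8 mean [ 4.5458e+02  2.4887e+02  9.7420e+01  6.9400e+00 -3.0000e-02 -2.0000e-02
  3.1000e-01] std [0.57 0.22 0.65 0.02 0.6  0.47 0.41] gap 0.012282335466625913 0.0
```

View pics/w3.png

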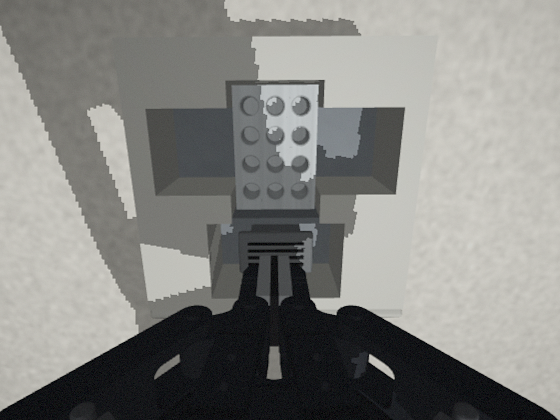

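The shut fingers are centred over the key (at about (275,255); the key spans columns 238–312). Next I'll press down in small steps and watch the force.

Request:
jog_arm(
  rows=[
    [[-1,0,10],[0,0,0]],
    [[-1,0,18],[0,0,0]],
    [[-1,0,22],[0,0,0]],
    [[-1,0,24],[0,0,0]],
    [[-1,0,25],[0,0,0]],
    [[-1,0,26],[0,0,0]],
    [[-1,0,27],[0,0,0]],
    [[-1,0,27],[0,0,0]],
  ],
)

```text
time: 4.65
tool_pos: [451.8, 248.5, 68.4]
tcp_rot: [-180.0, -0.0, 7.0]
ft_force: [-2.6, 0.2, 2.1]
finger_gap: -0.1
grip_force: 1.2
```

```bash
python3 -c "
from h import *
avg(6)
snap('wrist','w4'); rects('w4',70,90,[470,220],[550,290])"
```

```text
t 4.95 mean [451.85 248.5   68.44   6.98  -1.61  -0.51   2.59] std [0.01 0.01 0.02 0.   0.49 0.45 0.48] gap 0.00696910409196087 1.2046724930405617
rect c [510. 255.] wh [70. 80.] a 90.0 n 27960 z 85.0 px [134. 274.]
```

```bash
python3 -c "
from h import *
W,im=cloud('w4')
m=(abs(W[...,0]-508)<28)&(abs(W[...,1]-255.5)<18)
print(np.nanpercentile(W[m][:,2],[5,25,50,75,95]))
m=(abs(W[...,0]-560)<8)&(abs(W[...,1]-255.5)<40)
print(np.nanmedian(W[m][:,2]))
"
```

```text
[66.96121823 77.0254528  84.69851551 85.29684556 86.00029893]
85.10799516232903
```

The block top now stands at deck level (84.7 mm), so the latch has let go. Now to rise clear, then open to 62 mm, since the scoops allow less than full opening, and move above the block.

Request:
jog_arm(
  rows=[
    [[0,0,-15],[0,0,0]],
    [[0,0,-50],[0,0,0]],
    [[0,0,-75],[0,0,0]],
    [[0,0,-75],[0,0,0]],
  ],
)

```text
time: 5.4
tool_pos: [454.9, 249.8, 149.1]
tcp_rot: [-179.9, -0.5, 7.0]
ft_force: [0.8, 0.6, 0.7]
finger_gap: 0.3
grip_force: 0.0
```

Request:
jog_arm(
  rows=[
    [[30,0,0],[0,0,-0.004]],
    [[57,0,0],[0,0,-0.004]],
    [[57,0,0],[0,0,-0.004]],
    [[57,0,0],[0,0,-0.004]],
    [[57,0,0],[0,0,-0.004]],
    [[57,0,0],[0,0,-0.004]],
  ],
  grip=62,
)

```text
time: 6.0
tool_pos: [507.6, 255.4, 143.3]
tcp_rot: [180.0, 0.0, 7.2]
ft_force: [0.7, -0.4, -0.1]
finger_gap: 62.0
grip_force: 0.0
```

```bash
python3 -c "
from h import *
avg(6)
P,M,im,d=snap('wrist','w5'); rects('w5',70,90,[470,220],[550,290])
W,im=cloud('w5')
m=(abs(W[...,0]-508)<28)&(abs(W[...,1]-255.5)<18)
print(np.nanpercentile(W[m][:,2],[5,25,50,75,95]))"
```

```text
t 6.3 mean [ 5.0803e+02  2.5546e+02  1.4344e+02  7.2200e+00  1.7000e-01  2.0000e-01
 -2.6000e-01] std [0.17 0.01 0.04 0.   0.51 0.42 0.37] gap 61.984317848517534 0.0
rect c [510. 255.] wh [70.  79.9] a 90.0 n 9446 z 85.0 px [219. 274.]
[ 73.49530467  85.14080498 221.18397873 227.25070131 234.4160166 ]
```

View pics/w5.png

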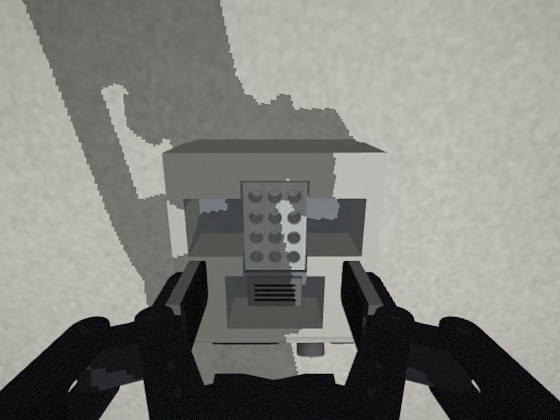

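The block is up level with the deck, and it sits midway between the open fingers (columns 188 and 362, block at 275). Next I'll lower into the scoops and grip.

Request:
jog_arm(
  rows=[
    [[0,0,30],[0,0,0]],
    [[0,0,55],[0,0,0]],
    [[0,0,75],[0,0,0]],
    [[0,0,87],[0,0,0]],
    [[0,0,93],[0,0,0]],
    [[0,0,93],[0,0,0]],
    [[0,0,93],[0,0,0]],
  ],
)

```text
time: 7.05
tool_pos: [509.1, 255.7, 51.4]
tcp_rot: [-180.0, -0.1, 7.2]
ft_force: [0.7, -0.2, 0.3]
finger_gap: 62.3
grip_force: 0.0
```

Request:
jog_arm(
  rows=[
    [[0,0,0],[0,0,0]],
    [[0,0,0],[0,0,0]],
    [[0,0,0],[0,0,0]],
    [[0,0,0],[0,0,0]],
    [[0,0,0],[0,0,0]],
    [[0,0,0],[0,0,0]],
    [[0,0,0],[0,0,0]],
    [[0,0,0],[0,0,0]],
  ],
  grip=36,
  force=40,
)

```text
time: 7.85
tool_pos: [508.7, 255.5, 50.5]
tcp_rot: [-180.0, -0.0, 7.2]
ft_force: [3.9, 0.7, 2.5]
finger_gap: 39.1
grip_force: 45.0
```

Request:
jog_arm(
  rows=[
    [[0,0,-3],[0,0,0]],
    [[0,0,-8],[0,0,0]],
    [[0,0,-15],[0,0,0]],
    [[0,0,-24],[0,0,0]],
    [[0,0,-35],[0,0,0]],
    [[0,0,-48],[0,0,0]],
    [[0,0,-62],[0,0,0]],
    [[0,0,-75],[0,0,0]],
    [[0,0,-80],[0,0,0]],
    [[0,0,-80],[0,0,0]],
  ],
)

```text
time: 8.85
tool_pos: [509.1, 255.7, 131.8]
tcp_rot: [-180.0, -0.1, 7.2]
ft_force: [-0.8, 0.2, -2.5]
finger_gap: 39.3
grip_force: 44.5
```

```bash
python3 -c "
from h import *
avg(6)"
```

```text
t 9.15 mean [ 5.0798e+02  2.5527e+02  1.2971e+02  7.2100e+00  1.6000e-01 -5.0000e-02
 -2.5900e+00] std [0.28 0.12 0.5  0.   0.38 0.46 0.22] gap 39.31979498178608 44.47894988581538
```

The block is lifted: the wrist force shows 2.6 N and the gap holds at 39.3 mm. I'll carry it to the clear bench at about (490, 20), turning it to match the rack's yaw.

Request:
jog_arm(
  rows=[
    [[-3,14,0],[0,0,0.013]],
    [[-9,45,0],[0,0,0.04]],
    [[-17,84,0],[0,0,0.077]],
    [[-25,124,0],[0,0,0.114]],
    [[-33,163,0],[0,0,0.15]],
    [[-40,198,0],[0,0,0.182]],
    [[-45,221,0],[0,0,0.203]],
    [[-47,231,0],[0,0,0.213]],
    [[-47,231,0],[0,0,0.213]],
    [[-47,231,0],[0,0,0.213]],
  ],
)

```text
time: 10.15
tool_pos: [490.7, 20.7, 130.2]
tcp_rot: [-180.0, 0.0, -5.0]
ft_force: [0.2, 0.5, -2.6]
finger_gap: 39.2
grip_force: 44.5
```

Request:
jog_arm(
  rows=[
    [[0,0,15],[0,0,0]],
    [[0,0,45],[0,0,0]],
    [[0,0,75],[0,0,0]],
    [[0,0,95],[0,0,0]],
    [[0,0,108],[0,0,0]],
    [[0,0,115],[0,0,0]],
    [[0,0,118],[0,0,0]],
    [[0,0,118],[0,0,0]],
    [[0,0,118],[0,0,0]],
  ],
)

```text
time: 11.05
tool_pos: [491.7, 20.3, 13.3]
tcp_rot: [-180.0, -0.1, -5.0]
ft_force: [0.3, 0.2, -1.9]
finger_gap: 39.3
grip_force: 44.5
```

```bash
python3 -c "
from h import *
avg(6)
P,M,im,d=snap('side','s2')
c=P,M; Mi=np.linalg.inv(M); q=Mi@[490,20,20,1]; u=P['fx']*q[0]/q[2]+P['cx']; v=P['fy']*q[1]/q[2]+P['cy']; print(u,v)
u,v=int(u),int(v)
cv2.imwrite('pics/s2c.png',cv2.resize(im[max(0,v-60):v+40,u-60:u+60],None,fx=6,fy=6,interpolation=cv2.INTER_CUBIC))"
```

```text
t 11.35 mean [ 4.9144e+02  2.0270e+01  1.3110e+01 -5.0000e+00 -2.1000e-01 -2.0000e-01
 -2.4100e+00] std [0.23 0.02 0.23 0.   0.31 0.46 0.64] gap 39.551588894584306 44.541252572089434
257.50821705477324 203.51221660709248
```

View pics/s2c.png

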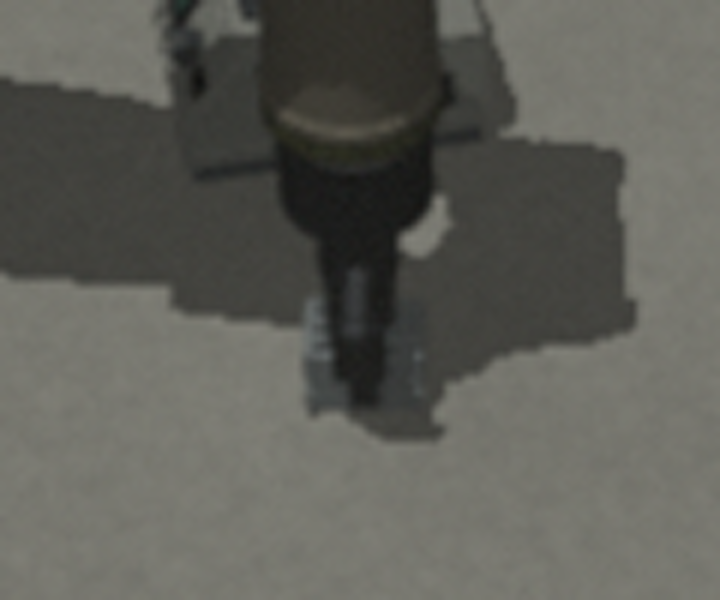

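The block hangs level and a few mm above the bench. I'll lower it slowly to contact.

Request:
jog_arm(
  rows=[
    [[0,0,2],[0,0,0]],
    [[0,0,4],[0,0,0]],
    [[0,0,5],[0,0,0]],
    [[0,0,6],[0,0,0]],
    [[0,0,6.5],[0,0,0]],
    [[0,0,7],[0,0,0]],
    [[0,0,7],[0,0,0]],
  ],
)

```text
time: 12.1
tool_pos: [490.5, 20.3, 6.9]
tcp_rot: [180.0, 0.1, -5.0]
ft_force: [-13.7, -0.2, 20.9]
finger_gap: 39.5
grip_force: 47.5
```

```bash
python3 -c "
from h import *
avg(4)"
```

```text
t 12.3 mean [490.49  20.32   6.89  -4.98 -13.94  -0.56  21.82] std [0.01 0.01 0.02 0.   0.38 0.17 0.4 ] gap 39.48605144431938 47.505032751714964
```

In contact (22 N). I'll ease off and release, then rise and turn 90° for the end grasp.

Request:
jog_arm(
  rows=[
    [[0,0,-0.6],[0,0,0]],
    [[0,0,-0.6],[0,0,0]],
  ],
)

```text
time: 12.5
tool_pos: [490.5, 20.3, 6.9]
tcp_rot: [180.0, 0.0, -5.0]
ft_force: [-9.3, -0.5, 13.0]
finger_gap: 39.2
grip_force: 46.7
```

Request:
jog_arm(
  rows=[
    [[0,0,0],[0,0,0]],
    [[0,0,0],[0,0,0]],
    [[0,0,0],[0,0,0]],
    [[0,0,0],[0,0,0]],
    [[0,0,0],[0,0,0]],
    [[0,0,-15],[0,0,0]],
    [[0,0,-45],[0,0,0]],
    [[0,0,-85],[0,0,0]],
    [[0,0,-125],[0,0,0]],
    [[0,0,-145],[0,0,0]],
  ],
  grip=85,
)

```text
time: 13.5
tool_pos: [492.5, 20.2, 155.0]
tcp_rot: [-180.0, -0.3, -5.0]
ft_force: [0.5, -0.2, 0.6]
finger_gap: 85.1
grip_force: 0.0
```

Request:
jog_arm(
  rows=[
    [[0,0,-20],[0,0,-0.15]],
    [[0,0,-20],[0,0,-0.3]],
    [[0,0,-20],[0,0,-0.45]],
    [[0,0,-20],[0,0,-0.6]],
    [[0,0,-20],[0,0,-0.75]],
    [[0,0,-20],[0,0,-0.9]],
    [[0,0,-20],[0,0,-1.05]],
    [[0,0,-20],[0,0,-1.2]],
    [[0,0,-20],[0,0,-1.35]],
    [[0,0,-20],[0,0,-1.5]],
  ],
)

```text
time: 14.5
tool_pos: [490.7, 20.3, 170.8]
tcp_rot: [-180.0, 0.0, 81.3]
ft_force: [-0.8, -0.7, 0.1]
finger_gap: 84.9
grip_force: 0.0
```

Request:
jog_arm(
  rows=[
    [[0,0,0],[0,0,-0.07]],
    [[0,0,0],[0,0,-0.07]],
    [[0,0,0],[0,0,-0.07]],
  ],
)

```text
time: 14.8
tool_pos: [490.7, 20.3, 170.8]
tcp_rot: [-180.0, -0.0, 84.8]
ft_force: [-0.1, 0.2, 0.8]
finger_gap: 84.9
grip_force: 0.0
```

```bash
python3 -c "
from h import *
avg(6)
P,M,im,d=snap('wrist','w6'); rects('w6',34,46,[430,-30],[550,70]); rects('w6',30,45,[430,-250],[550,-150]);rects('w6',5,11,[430,-250],[550,-150])"
```

```text
t 15.1 mean [ 4.9073e+02  2.0330e+01  1.7087e+02  8.4880e+01 -9.0000e-02  6.0000e-02
  5.0000e-02] std [0.01 0.02 0.02 0.03 0.41 0.21 0.42] gap 85.03820393574557 0.0
rect c [489.9  20.1] wh [40.9 60.1] a 85.0 n 2637 z 40.0 px [197. 273.]
rect c [ 481.2 -174.6] wh [ 3.7 54.9] a 86.3 n 234 z 33.3 px [375. 276.]
rect c [ 480.5 -185.8] wh [26.  67.9] a 85.2 n 368 z 8.1 px [360. 280.]
```

View pics/w6.png

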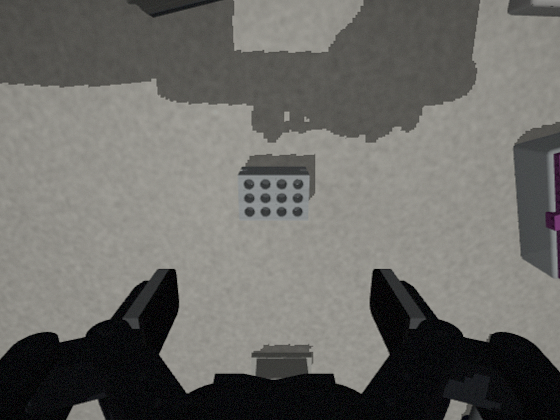

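The block stands upright at (489.9, 20.1), yaw -5°, top at 40.0, and the partition reading agrees with the earlier one to within 1 mm. Next I'll lower and take the block by its ends.

Request:
jog_arm(
  rows=[
    [[0,-1,20],[0,0,0]],
    [[0,-1,55],[0,0,0]],
    [[0,-1,95],[0,0,0]],
    [[0,-1,130],[0,0,0]],
    [[0,-1,152],[0,0,0]],
    [[0,-1,163],[0,0,0]],
    [[0,-1,167],[0,0,0]],
    [[0,-1,167],[0,0,0]],
  ],
)

```text
time: 15.95
tool_pos: [490.2, 20.4, 4.4]
tcp_rot: [180.0, -0.0, 85.0]
ft_force: [0.3, -0.1, -0.0]
finger_gap: 85.3
grip_force: 0.0
```

Request:
jog_arm(
  rows=[
    [[0,0,0],[0,0,0]],
    [[0,0,0],[0,0,0]],
    [[0,0,0],[0,0,0]],
    [[0,0,0],[0,0,0]],
    [[0,0,0],[0,0,0]],
    [[0,0,0],[0,0,0]],
    [[0,0,0],[0,0,0]],
  ],
  grip=55,
)

```text
time: 16.65
tool_pos: [491.2, 20.3, 5.6]
tcp_rot: [179.8, -0.0, 85.0]
ft_force: [-1.0, 0.7, 7.4]
finger_gap: 59.7
grip_force: 44.8
```

```bash
python3 -c "
from h import *
avg(5)"
```

```text
t 16.9 mean [ 4.9121e+02  2.0340e+01  5.6000e+00  8.4960e+01 -1.0100e+00  8.0000e-02
  6.4900e+00] std [0.02 0.01 0.01 0.   0.26 0.55 0.4 ] gap 59.178050602788595 44.81218546628952
```

The end grasp holds (gap 59.5 mm, 45 N). Next: lift.

Request:
jog_arm(
  rows=[
    [[0,0,-4],[0,0,0]],
    [[0,0,-12],[0,0,0]],
    [[0,0,-26],[0,0,0]],
    [[0,0,-45],[0,0,0]],
    [[0,0,-64],[0,0,0]],
    [[0,0,-78],[0,0,0]],
    [[0,0,-84],[0,0,0]],
    [[0,0,-84],[0,0,0]],
    [[0,0,-84],[0,0,0]],
  ],
)

```text
time: 17.8
tool_pos: [489.3, 20.4, 87.3]
tcp_rot: [-180.0, 0.0, 85.0]
ft_force: [-0.3, 0.3, -2.9]
finger_gap: 59.8
grip_force: 44.0
```

```bash
python3 -c "
from h import *
avg(6); snap('wrist','w7')
W,im=cloud('w7'); 
m=(abs(W[...,0]-490)<25)&(abs(W[...,1]-20)<26)&(W[...,2]>90)&(W[...,2]<150); rects('w7',110,132,[440,-20],[540,60]); print(np.nanpercentile(W[m][:,2],[10,50,90]) if m.any() else 0)"
```

```text
t 18.1 mean [ 4.8902e+02  2.0460e+01  8.6930e+01  8.4960e+01  4.1000e-01  1.8000e-01
 -2.2500e+00] std [0.14 0.   0.16 0.   0.47 0.52 0.72] gap 59.66555695277331 43.95640600472689
rect c [489.2  20.5] wh [41.8 87.2] a 84.8 n 18663 z 121.4 px [307. 273.]
[104.91520451 120.77742535 122.14938802]
```

Held steady, with the bottom 5.4 mm below the TCP as expected. I'll carry it over the bay.

Request:
jog_arm(
  rows=[
    [[-13,1,0],[0,0,0]],
    [[-43,2,0],[0,0,0]],
    [[-80,3,0],[0,0,0]],
    [[-118,5,0],[0,0,0]],
    [[-155,7,0],[0,0,0]],
    [[-188,8,0],[0,0,0]],
    [[-210,9,0],[0,0,0]],
    [[-220,9.5,0],[0,0,0]],
    [[-220,9.5,0],[0,0,0]],
    [[-220,9.5,0],[0,0,0]],
  ],
)

```text
time: 19.15
tool_pos: [479.7, -198.9, 87.6]
tcp_rot: [-180.0, -0.0, 84.9]
ft_force: [-0.8, 0.2, -2.2]
finger_gap: 59.7
grip_force: 43.9
```

```bash
python3 -c "
from h import *
avg(6); snap('wrist','w8')
rects('w8',32,42,[430,-250],[530,-150],30); rects('w8',5,11,[430,-250],[530,-150],40)
rects('w8',115,128,[430,-250],[530,-150])
P,M,im,d=snap('wrist','w9'); cv2.imwrite('pics/w8v.png',cv2.convertScaleAbs(im,alpha=1.5))"
```

```text
t 19.45 mean [ 4.7993e+02 -1.9854e+02  8.7790e+01  8.5030e+01 -7.0000e-02  3.1000e-01
 -2.4800e+00] std [0.09 0.13 0.09 0.02 0.81 0.37 0.45] gap 59.32207984903794 43.90335123986006
rect c [ 481.6 -175.5] wh [ 3.4 55.7] a 85.1 n 643 z 37.5 px [196. 273.]
rect c [ 480.1 -190.8] wh [34.1 68.2] a 85.1 n 3246 z 8.3 px [211. 273.]
rect c [ 480.  -198.7] wh [41.5 86.9] a 84.8 n 15732 z 122.1 px [309. 273.]
```

View pics/w8v.png

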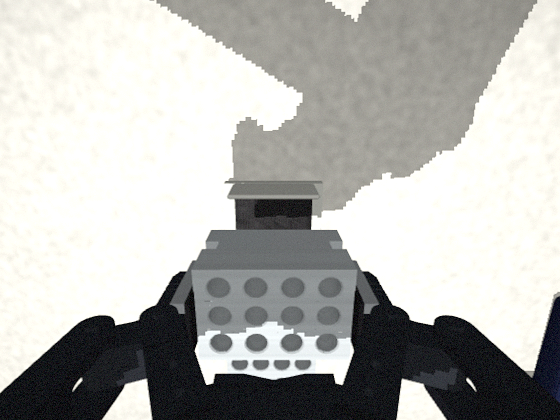

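The block is aligned above the bay. The near partition (at about (273,190)) measures (481.6, -175.5), so a 1 mm correction is needed. Down to just above home next.

Request:
jog_arm(
  rows=[
    [[-1,-0.4,6],[0,0,0]],
    [[-1,-0.4,18],[0,0,0]],
    [[-1,-0.4,28],[0,0,0]],
    [[-1,-0.4,36],[0,0,0]],
    [[-1,-0.4,42],[0,0,0]],
    [[-1,-0.4,48],[0,0,0]],
    [[-1,-0.4,54],[0,0,0]],
    [[-1,-0.4,60],[0,0,0]],
    [[-1,-0.4,66],[0,0,0]],
    [[-1,-0.4,68],[0,0,0]],
  ],
)

```text
time: 20.55
tool_pos: [479.0, -200.3, 19.1]
tcp_rot: [-179.9, -0.0, 85.0]
ft_force: [-0.6, 1.4, -2.3]
finger_gap: 59.6
grip_force: 43.9
```

```bash
python3 -c "
from h import *
avg(5)"
```

```text
t 20.8 mean [ 4.7932e+02 -2.0048e+02  1.9740e+01  8.4960e+01  5.5000e-01  3.1000e-01
 -2.4100e+00] std [0.28 0.15 0.44 0.   0.45 0.37 0.18] gap 59.635454658575505 43.90632715076208
```

No contact so far. The last 6 mm go slowly.

Request:
jog_arm(
  rows=[
    [[0,0,2],[0,0,0]],
    [[0,0,3.5],[0,0,0]],
    [[0,0,4.5],[0,0,0]],
    [[0,0,5.5],[0,0,0]],
    [[0,0,6],[0,0,0]],
    [[0,0,6.5],[0,0,0]],
    [[0,0,6.5],[0,0,0]],
  ],
)

```text
time: 21.5
tool_pos: [479.3, -200.5, 13.7]
tcp_rot: [-180.0, -0.0, 85.0]
ft_force: [-3.8, 2.0, 2.9]
finger_gap: 59.4
grip_force: 44.4
```

```bash
python3 -c "
from h import *
avg(4)"
```

```text
t 21.7 mean [ 479.33 -200.5    13.66   84.96   -4.09    1.72    4.82] std [0.   0.01 0.   0.   0.31 0.31 0.6 ] gap 59.099274169502046 44.77679517120123
```

Home height reached (TCP 13.7, expected 13.5) with light contact. I'll release and rise.

Request:
jog_arm(
  rows=[
    [[0,0,0],[0,0,0]],
    [[0,0,0],[0,0,0]],
    [[0,0,0],[0,0,0]],
    [[0,0,0],[0,0,0]],
    [[0,0,0],[0,0,0]],
    [[0,0,-10],[0,0,0]],
    [[0,0,-30],[0,0,0]],
    [[0,0,-65],[0,0,0]],
    [[0,0,-110],[0,0,0]],
    [[0,0,-150],[0,0,0]],
  ],
  grip=80,
)

```text
time: 22.7
tool_pos: [479.3, -200.5, 166.0]
tcp_rot: [180.0, 0.0, 85.0]
ft_force: [0.6, -0.4, 1.0]
finger_gap: 79.9
grip_force: 0.0
```

Request:
jog_arm(
  rows=[
    [[20,0,-40],[0,0,0]],
    [[40,0,-60],[0,0,0]],
    [[40,0,-60],[0,0,0]],
    [[40,0,-60],[0,0,0]],
  ],
)

```text
time: 23.1
tool_pos: [483.2, -160.7, 224.1]
tcp_rot: [179.9, 0.0, 85.0]
ft_force: [-0.3, -0.1, 0.0]
finger_gap: 79.8
grip_force: 0.0
```

```bash
python3 -c "
from h import *
avg(6); P,M,im,d=snap('wrist','w10')
rects('w10',44,54,[430,-340],[530,-150],30); rects('w10',33,42,[430,-340],[530,-150],60);rects('w10',5,11,[430,-340],[530,-150],60)
cv2.imwrite('pics/w10v.png',im)"
```

```text
t 23.4 mean [ 4.8212e+02 -1.6086e+02  2.2205e+02  8.4940e+01 -1.2000e-01  3.4000e-01
 -6.0000e-02] std [0.18 0.06 0.38 0.03 0.48 0.29 0.25] gap 80.11153896984672 0.0
rect c [ 479.  -200.7] wh [40.4 60.1] a 84.8 n 1758 z 48.1 px [223. 274.]
rect c [ 474.9 -249.1] wh [41.3 60. ] a 84.6 n 1487 z 48.1 px [266. 275.]
rect c [ 469.2 -296.9] wh [41.5 60. ] a 84.6 n 1413 z 48.1 px [306. 273.]
rect c [ 481.1 -175.2] wh [ 2.6 54.2] a 84.9 n 192 z 37.4 px [197. 275.]
rect c [ 481. -181.] wh [ 1.2 59.2] a 85.2 n 133 z 37.1 px [202. 274.]
rect c [ 476.9 -227.6] wh [ 4.6 59.9] a 84.3 n 240 z 37.6 px [245. 274.]
rect c [ 471.  -278.1] wh [ 2.4 59.4] a 85.4 n 217 z 37.6 px [286. 273.]
rect c [ 480.5 -182.1] wh [16.6 68.1] a 85.2 n 161 z 8.2 px [193. 275.]
```

View pics/w10v.png

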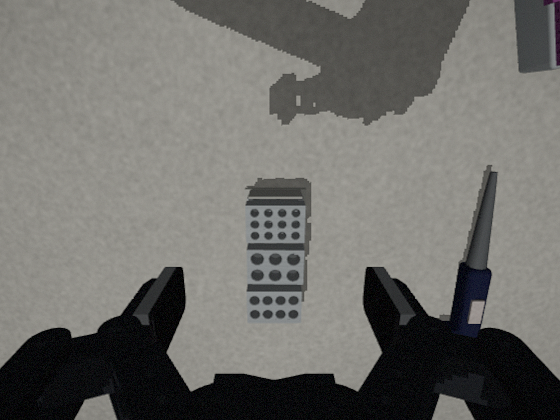

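The twelve-bore block (around (274,223)) is home in the rack. Its top is at 48.1 mm, level with both spares, which have not moved, and the gripper is clear. I'm handing in.

```bash
python3 -c "
from bench import r
print(r.hand_in())"
```

```text
the job is handed in; nothing more can be done
None
```

I took the tube block out of the heater, set it upright on the bench, re-gripped it by its ends and lowered it fully home in the empty rack bay; the spare blocks did not move, and I handed the job in at about 23 s of the 72 s allowed.

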